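# Couple a shaker platform to its drive with the clevis pin

### The job

The shaker's platform was pulled off its drive for cleaning; couple it again. Slide the platform in so that its fork straddles the drive bar, then take the red-knobbed clevis pin out of its keeper and thread it down through the fork and the hole in the bar, which you must find by feel, until the knob sits fully down on the fork. Never force the pin (a few newtons will do, 40 N would damage the drive), and leave the other things on the bench alone.

Things in the scene. Friction and masses are not known exactly. Their poses are not given: they have to be found in the camera images.
- shaker: Reciprocating shaker, fixed on the bench: white box 176 (x) x 345 (y) x 45 mm high, a platform on two guide rods on top. Origin: centre of its underside; x points away from its blue front panel, y along the rods towards the raised white drive housing (85 mm high, at y 87 to 171 mm).
- platform (a joint): Position of the aluminium platform (150 x 150 mm, top 70 mm above the bench, a well plate fixed on its mat), in m: 0 on its rigid stop at the drive end, growing as it is pulled away along the shaker's -y, up to 0.075. It slides with about 2.5 N of friction and stays where it is left.
- platform_handle (a point): Middle of the platform's bow handle: a round steel bar 10 mm thick and 80 mm long, parallel to the shaker's x, its centre line 105 mm above the bench and 35 mm above the platform; the nearest part, the well plate (top 90 mm high), is 38 mm away. Axes as the shaker's.
- fork_hole (a point): Centre of the fork's upper hole, on the fork's top face, 90 mm above the bench; moves with the platform; axes as the shaker's. Fork: two level aluminium knuckles 38 mm wide (x), 10 mm thick, with a 14 mm gap between, each with an upright 12 mm hole on the same axis. It extends 14 mm beyond the hole towards the housing.
- drive_slot (a point): Middle of the slot in the drive housing, 73 mm up, from which the flat steel drive bar (26 wide, 10 thick) points to the shaker's -y into the fork's gap, 2 mm under the upper knuckle. 22 mm from its end it has an upright 11 mm hole. The drive is locked at a random point: this hole and the fork's agree at a platform position of 4 to 28 mm, not measured; at 0 the bar blocks the fork's hole.
- pin_knob (a point): Grip point of the loose clevis pin, on the axis of its red knob: 16 mm thick there, 40 mm long; the point is 24 mm above the knob's lower face (the shoulder, 20 mm across), 16 mm below its top. z points up the pin. Mass about 0.06 kg. At the start it stands in the keeper, a metal block beside the housing (top 87 mm above the bench), in a 12 mm hole.
- pin_shoulder (a point): Lower face of the pin's knob, on the axis, where the steel shank begins; it sits on the fork's top face when the pin is home. The shank is 10 mm thick and 40 mm long.
- pin_tip (a point): Lower end of the pin's shank on its axis, 40 mm below the shoulder; its edge is only lightly broken (1 mm high, 9 mm across at the very end).
- bottle: White reagent bottle with a blue cap, 68 mm wide, 120 mm high, behind the shaker; to be left alone. Origin at the centre of its underside.
- petri: Ochre petri dish, 90 mm across, 15 mm high, right of the shaker (of the two dishes there the one nearer the robot); to be left alone. Origin at the centre of its underside.

How it is judged (in metres and radians):
On the way, in this order (a step that is already met when the one before it is completed fails the run):
1. the platform is slid in so that its fork straddles the drive bar (value of joint platform below 0.0295 m), for 0.2 s.
2. the pin is started in the fork's upper hole (horizontal distance between pin_tip and fork_hole below 0.004 m and z of pin_tip in the frame of fork_hole below -0.005 m), for 0.1 s.
At the end, for the whole second after the job is handed in: the pin stands upright (within 0.1 rad) through fork and drive bar, its shoulder down on the fork within 3 mm and within 3 mm of the hole's axis, at rest, with the platform coupled 0 to 29.5 mm from its stop (z of pin_shoulder in the frame of fork_hole below 0.003 m and horizontal distance between pin_shoulder and fork_hole below 0.003 m and angle between pin_knob's own z axis and vertical below 0.1 rad and value of joint platform below 0.0295 m and linear speed of pin below 0.01 m/s); the robot touches nothing.
It fails at once if the pin is pressed against the shaker (fork, drive bar or keeper) with more than 40 N (contact force between pin and shaker above 40 N).
It fails at once if the reagent bottle or the petri dish is shifted by more than 20 mm (distance of any of bottle, petri from where it was at the start of the episode above 0.02 m).
It also fails if it takes over 61 s, if anything falls off the work surface, if the arm or the gripper's body presses on something with over 40 N, if the wrist force passes 120 N, or if a joint passes its speed limit or range.

### The arm

A 7-joint arm with a two-finger parallel gripper is mounted at the origin on a cart in front of the work surface, level with it; the furniture and walls round the work are solid. World frame = base frame: x ahead of the robot, y to its left, z up, the work surface at z = 0. Lengths are in m, angles in degrees, forces in N, time in s.
With the tool pointing down it reaches from about 0.4 to 0.9 m from the base axis. Payload 5.6 kg.
Tool frame: the origin (TCP) lies midway between the tips of the shut fingers; the grasp point (between the pads) lies 19 mm behind it; z points along the fingers, y is the line along which they close (so a half turn about z gives the same grasp; the last joint's range is limited). The gripper opens to 92 mm and grips with 3 to 60 N. Pads are 20 mm wide; open, the fingers measure 128 mm over their backs; the gripper's body (75 mm by 189 mm) begins 69 mm behind the grasp point.
Start: joints at [64.63, 26.786, -0.665, 91.828, 0.344, 61.387, -3.226], TCP at [0.253, -0.599, 0.215] pointing down, gripper open.
Joint ranges: [-144.91, 144.91], [-17.63, 115.5], [-89.93, 88.59], [15.96, 139.68], [-74.01, 254.01], [8.47, 105.57], [-167.45, 167.45]. Speed limits (degrees/s): [147.25, 147.25, 180, 180, 180, 180, 180].

### API

Orientations are given as [roll, pitch, yaw] about the fixed x, y, z axes, in that order (R = Rz(yaw) Ry(pitch) Rx(roll)).
In Python, from plant import * gives the robot as it stands.
- The arm moves only by the tool arm_command, never from a script. Its argument "moves" is a list of rows, each an object with "claw": the finger opening in cm, from 0 to 9.19; "dp": the shift along the world's x, y, z in cm, a list of three; "angular": the turn, a rotation vector about the world's x, y, z in rad, a list of three. A call has 1 to 5 rows; each row shifts and turns the commanded pose from where the row before left it; what a row does not reach is not made up. A row lasts 1/12 s, in which the tool goes at most 41.7 mm and 7.16 degrees, less where a joint would pass 70% of its speed; a pose out of reach is approached as far as the arm can. A call with a gripper value outside its range is refused whole. The fingers move at their own pace and stop on an object; the grip force is fixed at half the most. Time passes only in rows, so rows that do not move let the fingers close. It gives the time, the measured TCP pose, the force, the opening and the grip force at its end, in the units of the state.
- state(): the state, without advancing time (a new reading comes with each control period).
- capture(name): name is "scene" or "top"; returns (picture, depth): 400x640x3 uint8, red, green, blue; 400x640 float32, m along the optical axis (not along the pixel's ray), 0 where there is no reading.
- calibration(name): a dict with "fov_y" (degrees; the focal length in pixels is half the picture's height over the tangent of half this angle, whatever the lens; pixels are square), "cx", "cy" (the principal point, pixels), "pose" (4x4, takes a point from camera to world coordinates). Camera axes: x right, y down, z forward; pixel columns grow to the right and rows downward; lengths in m; the calibration is good to about 2 mm. A picture is of the moment at which its call begins. calibration takes no time and is no camera call.
- close_job(): hands the job in; it is judged then, once.
The state is a dict: "clock": time; "joints": joint angles; "joint_vel": joint speeds; "effort": joint torques, N m; "eef_pos": TCP position; "tool_rot": TCP orientation; "ft_force": force on the tool from outside, world axes, zero at the start; "wrist_torque": the same for the moment, N m; "finger_gap": finger opening in m; "finger_force": force on a finger pad.
Only numpy, scipy, OpenCV 4.12 (cv2) and the standard library are available. Lean on these libraries where they do the work, as an engineer would, in place of code of your own. Each camera call takes 0.05 s, during which the arm holds its last target. There are 200 camera calls.

## Working session

There is one attempt and no reset: what is moved stays moved. The work goes in short steps, Python scripts to look and compute and a tool call to move; the robot and the scene stay as the last step left them, time stands still between calls to the robot, and variables do not carry over. Pictures are saved under pics/ and viewed, at most 10 in all, crops included, and the job is handed in when it is done.

Besides the shell and the picture viewer there is one more tool, called after "Emit:" in YAML: its name, and indented under it one key for each argument. arm_command: Moves the arm, as the interface text tells. Its arguments: {"type":"object","properties":{"moves":{"type":"array","items":{"type":"object","properties":{"claw":{"type":"number"},"dp":{"type":"array","items":{"type":"number"}},"angular":{"type":"array","items":{"type":"number"}}}}}},"required":["moves"]}

```bash
mkdir -p pics; cat > h.py <<'E'
from plant import *
import numpy as np, cv2
def cloud(name):
    im,d=capture(name); c=calibration(name)
    f=im.shape[0]/2/np.tan(np.radians(c["fov_y"])/2)
    v,u=np.mgrid[:im.shape[0],:im.shape[1]]
    P=np.stack([(u-c["cx"])/f*d,(v-c["cy"])/f*d,d],-1)
    T=np.array(c["pose"]); return im,d,P@T[:3,:3].T+T[:3,3]
E
python3 - <<'E'
from h import *
ims=[]
for n in("scene","top"):
    im,d,W=cloud(n); np.savez("%s.npz"%n,im=im,d=d,W=W); cv2.imwrite("pics/%s0.png"%n,im[:,:,::-1]); c=calibration(n);print(n,c["fov_y"],np.round(c["pose"],3).tolist())
s=state();print(s["eef_pos"],s["tool_rot"],s["ft_force"],s["clock"],s["finger_gap"])
E
```

```text
scene 55.72843502508278 [[-0.883, -0.34, 0.324, 0.23], [-0.47, 0.657, -0.589, 0.507], [-0.012, -0.672, -0.74, 0.88], [0.0, 0.0, 0.0, 1.0]]
top 44.81019871241948 [[0.014, -0.994, 0.112, 0.428], [-1.0, -0.014, 0.004, -0.136], [-0.002, -0.112, -0.994, 1.419], [0.0, 0.0, 0.0, 1.0]]
[ 0.25273238 -0.59829134  0.21375278] [-1.79909210e+02  7.65514202e-03  2.29053361e+01] [-0.5682861  -0.17851847 -0.18170722] 0.1 0.0920784229648743
```

View pics/scene0.png

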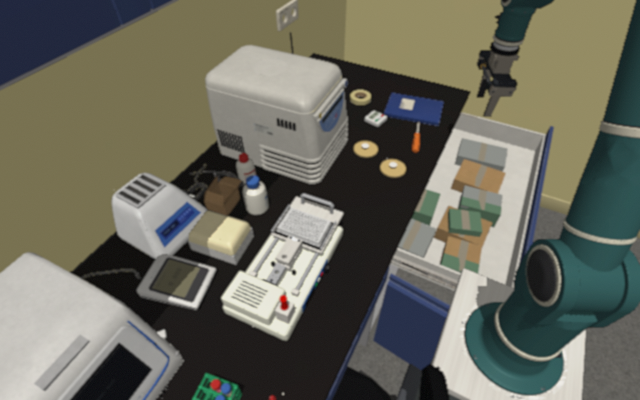

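View pics/top0.png

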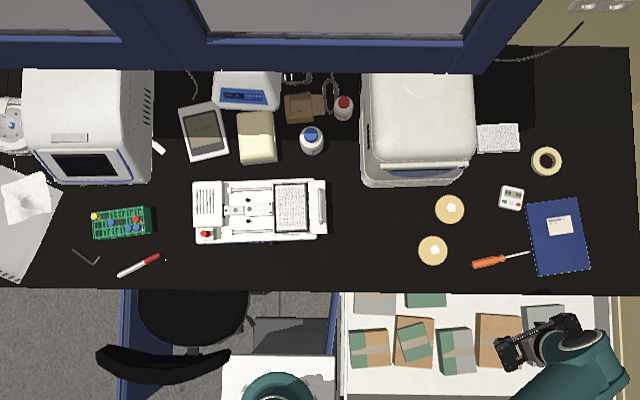

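The shaker is in the top view at about (192–327, 180–243), with the drive housing to the left, the red pin at (205, 234) and the handle at about (313, 207). Next I measure.

```bash
python3 - <<'E'
from h import *
z=np.load("top.npz");im,W=z["im"],z["W"]
a=im[170:255,180:340];cv2.imwrite("pics/crop1.png",cv2.resize(a,None,fx=5,fy=5,interpolation=cv2.INTER_CUBIC)[:,:,::-1])
sub=W[165:260,170:345].reshape(-1,3)
def rect(m,l): 
    p=sub[m].astype(np.float32); r=cv2.minAreaRect(np.ascontiguousarray(p[:,:2]*1000));print(l,r,len(p),p[:,2].mean())
rect((sub[:,2]>.035)&(sub[:,2]<.13),"all>35")
Z=sub[:,2]; rect((Z>.08)&(Z<.088)&(sub[:,1]>0.05),"housing")
for n in("top","scene"):
    q=np.load(n+".npz");i=q["im"].astype(int);w=q["W"]
    m=(i[...,0]>140)&(i[...,1]<70)&(i[...,2]<70)&(w[...,2]>.085)&(w[...,2]<.145)
    p=w[m];v,u=np.nonzero(m);print(n,len(p),p.mean(0),p.min(0),p.max(0),u.mean(),v.mean())
    t=p[p[:,2]>p[:,2].max()-.004];print(" top",t.mean(0),len(t))
m=(Z>.097)&(Z<.115)&(sub[:,1]<-.05);p=sub[m];print("handle",len(p),p.mean(0),p.min(0),p.max(0))
E
```

```text
all>35 ((554.782470703125, 58.49342346191406), (187.46726989746094, 374.0542297363281), 2.8630800247192383) 8078 0.0705092
housing ((557.183837890625, 146.94053649902344), (163.5678253173828, 189.53443908691406), 3.2487618923187256) 1086 0.08492185
top 15 [0.48958719 0.19513938 0.12581607] [0.48224855 0.1879543  0.10409677] [0.49513973 0.20264933 0.1321517 ] 203.73333333333332 233.06666666666666
 top [0.49041099 0.19594696 0.13049841] 6
scene 39 [0.48705644 0.19671524 0.11999363] [0.48093704 0.18878464 0.09288514] [0.49328026 0.20245594 0.12842327] 283.20512820512823 300.8205128205128
 top [0.48802484 0.19531811 0.12676126] 27
handle 122 [ 0.56893294 -0.1119164   0.10951268] [ 0.52002539 -0.11931005  0.09863063] [ 0.61820711 -0.10700943  0.11496107]
```

View pics/crop1.png

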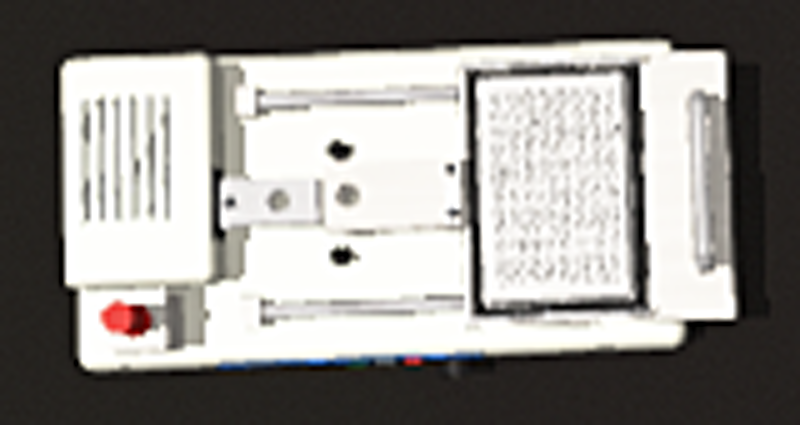

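The crop shows the fork hole at about crop (347,195), which is full-frame (249.4, 209), and the bar hole at about (279,200), full-frame (235.8, 210). The handle bar runs along full-frame (321, 189–223). I'll intersect these rays with the known heights.

```bash
cat >> h.py <<'E'
def ray(name,u,v,z):
    c=calibration(name); f=200/np.tan(np.radians(c["fov_y"])/2);T=np.array(c["pose"])
    r=T[:3,:3]@np.array([(u-c["cx"])/f,(v-c["cy"])/f,1]); return T[:3,3]+r*(z-T[2,3])/r[2]
E
python3 - <<'E'
from h import *
k=lambda x,y,z:ray("top",180+(x+.5)/5-.5,170+(y+.5)/5-.5,z)
fh=k(347,195,.09);bh=k(279,200,.078);print("fork",fh,"bar",bh)
h1,h2=k(706,95,.11),k(708,268,.11);print("handle",h1,h2,(h1+h2)/2)
r=[k(62,60,.085),k(208,55,.085),k(212,288,.085),k(68,285,.085)];print("housing",np.round(r,4))
print("rods",k(258,97,.062),k(460,93,.062),k(262,312,.062),k(460,305,.062))
print("knob",k(124,316,.125),k(105,318,.127))
d=np.array(h1-h2);yaw=np.degrees(np.arctan2(d[1],d[0]));print("yaw handle",yaw)
z=np.load("top.npz");W=z["W"].reshape(-1,3)
m=(W[:,2]>.1)&(W[:,2]<.118)&(abs(W[:,0]-.57)<.06)&(abs(W[:,1]+.11)<.03);p=W[m];l=np.polyfit(p[:,0],p[:,1],1);print("slope deg",np.degrees(np.arctan(l[0])),p.mean(0))
z=np.load("scene.npz");W=z["W"].reshape(-1,3)
m=(W[:,2]>.1)&(W[:,2]<.118)&(abs(W[:,0]-.57)<.06)&(abs(W[:,1]+.11)<.03);p=W[m];l=np.polyfit(p[:,0],p[:,1],1);print("slope deg",np.degrees(np.arctan(l[0])),p.mean(0),p.min(0),p.max(0))
E
```

```text
fork [0.56035972 0.08247286 0.09      ] bar [0.55823409 0.1221549  0.078     ]
handle [ 0.61584731 -0.11472788  0.11      ] [ 0.52144576 -0.11727267  0.11      ] [ 0.56864654 -0.11600027  0.11      ]
housing [[0.6341 0.2444 0.085 ]
 [0.6381 0.1632 0.085 ]
 [0.5084 0.156  0.085 ]
 [0.5089 0.2354 0.085 ]]
rods [0.61808117 0.13917176 0.062     ] [0.62194324 0.02507122 0.062     ] [0.49671633 0.1325264  0.062     ] [0.50218576 0.0218473  0.062     ]
knob [0.49037265 0.19361478 0.125     ] [0.4890705  0.20318313 0.127     ]
yaw handle 1.5441540805920675
slope deg 2.8496115113679643 [ 0.569787   -0.11190915  0.10988724]
slope deg 2.9376977621905436 [ 0.56663234 -0.11262422  0.10784892] [ 0.52010488 -0.11984337  0.10054886] [ 0.6160256  -0.10724493  0.11235913]
```

```bash
python3 - <<'E'
from h import *
for n in("top","scene"):
    W=np.load(n+".npz")["W"].reshape(-1,3)
    m=(W[:,1]<-.13)&(W[:,1]>-.6)&(W[:,2]>.13)&(W[:,0]>.45)&(W[:,0]<.75)
    p=W[m];print(n,len(p),np.percentile(p,[0,1,50],axis=0).round(3).tolist(),p.max(0))
E
```

```text
top 14953 [[0.638, -0.487, 0.13], [0.643, -0.471, 0.143], [0.728, -0.32, 0.694]] [ 0.74999751 -0.13067439  0.88926121]
scene 4830 [[0.636, -0.482, 0.13], [0.64, -0.468, 0.132], [0.676, -0.289, 0.261]] [ 0.749999   -0.22895033  0.31619808]
```

Emit:
arm_command:
  moves:
    - {"claw": 3.0,"dp": [1.9,3.6,0],"angular": [0,0,-0.12]}
    - {"claw": 3.0,"dp": [1.9,3.6,0],"angular": [0,0,-0.12]}
    - {"claw": 3.0,"dp": [1.9,3.6,0],"angular": [0,0,-0.11]}
    - {"claw": 3.0,"dp": [1.9,3.6,0]}
    - {"claw": 3.0,"dp": [1.9,3.6,0]}

```text
schema error: expected keys claw, dp, angular
```

Emit:
arm_command:
  moves:
    - {"claw": 3.0,"dp": [1.9,3.6,0],"angular": [0,0,-0.12]}
    - {"claw": 3.0,"dp": [1.9,3.6,0],"angular": [0,0,-0.12]}
    - {"claw": 3.0,"dp": [1.9,3.6,0],"angular": [0,0,-0.11]}
    - {"claw": 3.0,"dp": [1.9,3.6,0],"angular": [0,0,0]}
    - {"claw": 3.0,"dp": [1.9,3.6,0],"angular": [0,0,0]}

```text
clock: 0.52
eef_pos: [0.3483, -0.4167, 0.2142]
tool_rot: [-180.0, 0.0, 2.8]
ft_force: [-0.0, -0.1, 0.3]
finger_gap: 0.0605
finger_force: 0.0
```

Emit:
arm_command:
  moves:
    - {"claw": 3.0,"dp": [2.0,3.4,0],"angular": [0,0,0]}
    - {"claw": 3.0,"dp": [2.0,3.4,0],"angular": [0,0,0]}
    - {"claw": 3.0,"dp": [2.0,3.4,0],"angular": [0,0,0]}
    - {"claw": 3.0,"dp": [2.0,3.4,0],"angular": [0,0,0]}
    - {"claw": 3.0,"dp": [2.0,3.4,0],"angular": [0,0,0]}

```text
clock: 0.93
eef_pos: [0.4484, -0.2469, 0.2145]
tool_rot: [-180.0, 0.0, 2.8]
ft_force: [0.4, -0.0, -0.7]
finger_gap: 0.0303
finger_force: 0.0
```

Emit:
arm_command:
  moves:
    - {"claw": 3.0,"dp": [2.4,2.66,-1.2],"angular": [0,0,0]}
    - {"claw": 3.0,"dp": [2.4,2.66,-1.2],"angular": [0,0,0]}
    - {"claw": 3.0,"dp": [2.4,2.66,-1.2],"angular": [0,0,0]}
    - {"claw": 3.0,"dp": [2.4,2.66,-1.2],"angular": [0,0,0]}
    - {"claw": 3.0,"dp": [2.4,2.66,-1.2],"angular": [0,0,0]}

```text
clock: 1.35
eef_pos: [0.5687, -0.1143, 0.1538]
tool_rot: [-180.0, 0.0, 2.8]
ft_force: [-0.9, -0.2, -0.4]
finger_gap: 0.0298
finger_force: 0.0
```

```bash
python3 - <<'E'
from h import *
im,d,W=cloud("scene");c=im[170:350,210:370];cv2.imwrite("pics/c2.png",cv2.resize(c,None,fx=3.3,fy=3.3,interpolation=cv2.INTER_CUBIC)[:,:,::-1]);print(state()["eef_pos"])
E
```

```text
[ 0.57198084 -0.1063362   0.15155499]
```

View pics/c2.png

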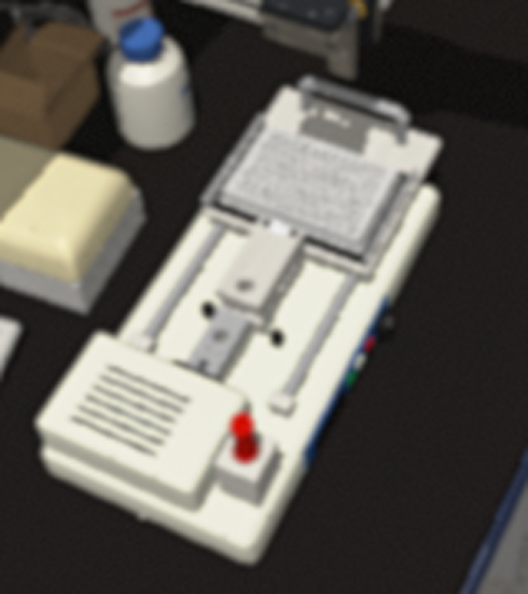

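The crop shows the gripper high behind the handle bar (crop (355,100)). The bar and fork are clear, and the pin is standing in its keeper at (243,435). Let it settle.

Emit:
arm_command:
  moves:
    - {"claw": 3.0,"dp": [0,0,0],"angular": [0,0,0]}
    - {"claw": 3.0,"dp": [0,0,0],"angular": [0,0,0]}
    - {"claw": 3.0,"dp": [0,0,0],"angular": [0,0,0]}

```text
clock: 1.65
eef_pos: [0.5673, -0.1171, 0.1545]
tool_rot: [180.0, 0.0, 2.8]
ft_force: [-0.5, -0.0, 1.2]
finger_gap: 0.0303
finger_force: 0.0
```

Emit:
arm_command:
  moves:
    - {"claw": 3.0,"dp": [0,0.35,-2.2],"angular": [0,0,0]}
    - {"claw": 3.0,"dp": [0,0,-2.2],"angular": [0,0,0]}
    - {"claw": 3.0,"dp": [0,0,-2.2],"angular": [0,0,0]}
    - {"claw": 3.0,"dp": [0,0,0],"angular": [0,0,0]}
    - {"claw": 2.0,"dp": [0,0,0],"angular": [0,0,0]}

```text
clock: 2.07
eef_pos: [0.5669, -0.1137, 0.0885]
tool_rot: [180.0, 0.1, 2.7]
ft_force: [0.0, -0.5, 0.3]
finger_gap: 0.0254
finger_force: 0.0
```

Emit:
arm_command:
  moves:
    - {"claw": 1.0,"dp": [0,0,0],"angular": [0,0,0]}
    - {"claw": 0.5,"dp": [0,0,0],"angular": [0,0,0]}
    - {"claw": 0.5,"dp": [0,0,0],"angular": [0,0,0]}
    - {"claw": 0.5,"dp": [0,0,0],"angular": [0,0,0]}
    - {"claw": 0.5,"dp": [0,0,0],"angular": [0,0,0]}

```text
clock: 2.48
eef_pos: [0.569, -0.1128, 0.0903]
tool_rot: [179.9, -0.1, 2.8]
ft_force: [-0.5, -0.7, 7.3]
finger_gap: 0.0092
finger_force: 30.0
```

Emit:
arm_command:
  moves:
    - {"claw": 0.5,"dp": [-0.04,0.8,0],"angular": [0,0,0]}
    - {"claw": 0.5,"dp": [-0.04,0.8,0],"angular": [0,0,0]}
    - {"claw": 0.5,"dp": [-0.04,0.8,0],"angular": [0,0,0]}
    - {"claw": 0.5,"dp": [-0.04,0.8,0],"angular": [0,0,0]}
    - {"claw": 0.5,"dp": [-0.04,0.7,0],"angular": [0,0,0]}

```text
clock: 2.9
eef_pos: [0.5668, -0.0743, 0.0903]
tool_rot: [179.9, -0.1, 2.8]
ft_force: [-2.0, -3.8, 6.6]
finger_gap: 0.0087
finger_force: 30.0
```

Emit:
arm_command:
  moves:
    - {"claw": 0.5,"dp": [0,0,0],"angular": [0,0,0]}
    - {"claw": 0.5,"dp": [0,0,0],"angular": [0,0,0]}
    - {"claw": 0.5,"dp": [0,0,0],"angular": [0,0,0]}

```text
clock: 3.15
eef_pos: [0.5667, -0.0722, 0.0903]
tool_rot: [-180.0, -0.1, 2.9]
ft_force: [-3.1, 1.4, 8.5]
finger_gap: 0.0089
finger_force: 30.0
```

```bash
python3 - <<'E'
from h import *
a,_,W=cloud("top");np.savez("top2.npz",im=a,W=W);b,_,_=cloud("scene")
r=lambda x,f:cv2.resize(x,None,fx=f,fy=f,interpolation=cv2.INTER_CUBIC)
A=r(a[185:235,215:280],8);B=r(b[230:295,240:305],6)
o=np.zeros((400,520+390,3),np.uint8);o[:400,:520]=A[:400];o[:390,520:]=B
cv2.imwrite("pics/c3.png",o[:,:,::-1][:,:800]);s=state();print(s["eef_pos"],s["ft_force"])
E
```

```text
[ 0.56676716 -0.072229    0.09031111] [-2.57816813  1.54158035  8.42586687]
```

View pics/c3.png

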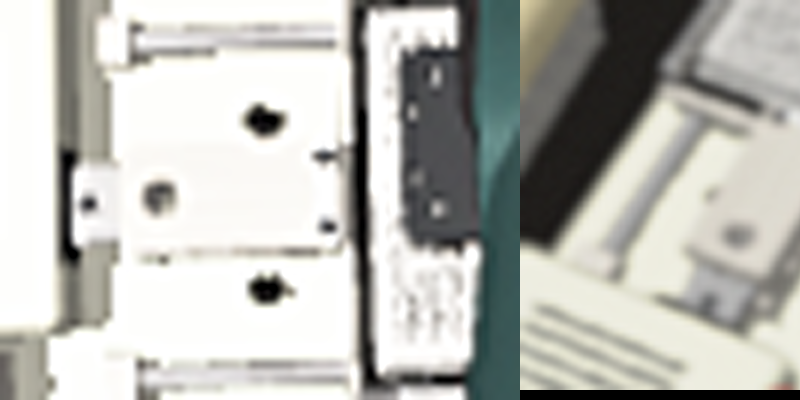

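The top view shows the fork hole at (160,197), full-frame (234.6, 209.2), now over the bar; only the last part of the bar still shows. The platform is slid in. I release it and go to the pin.

Emit:
arm_command:
  moves:
    - {"claw": 2.0,"dp": [0,0,0],"angular": [0,0,0]}
    - {"claw": 3.0,"dp": [0,0,0],"angular": [0,0,0]}
    - {"claw": 3.0,"dp": [0,0,0],"angular": [0,0,0]}
    - {"claw": 3.0,"dp": [0,0,1.5],"angular": [0,0,0]}
    - {"claw": 3.0,"dp": [0,0,3],"angular": [0,0,0]}

```text
clock: 3.67
eef_pos: [0.5631, -0.0733, 0.1306]
tool_rot: [-179.9, 0.4, 2.8]
ft_force: [0.3, -0.6, 0.6]
finger_gap: 0.0301
finger_force: 0.0
```

Emit:
arm_command:
  moves:
    - {"claw": 5.0,"dp": [0,0,3.5],"angular": [0,0,0]}
    - {"claw": 5.0,"dp": [-1,3.5,1],"angular": [0,0,0]}
    - {"claw": 5.0,"dp": [-1,3.5,0],"angular": [0,0,0]}
    - {"claw": 5.0,"dp": [-1,3.5,0],"angular": [0,0,0]}
    - {"claw": 5.0,"dp": [-1,3.5,0],"angular": [0,0,0]}

```text
clock: 4.08
eef_pos: [0.5255, 0.0677, 0.179]
tool_rot: [180.0, -0.0, 2.8]
ft_force: [0.3, 0.4, 0.6]
finger_gap: 0.05
finger_force: 0.0
```

Emit:
arm_command:
  moves:
    - {"claw": 5.0,"dp": [-1,3.5,0],"angular": [0,0,0]}
    - {"claw": 5.0,"dp": [-1,3.5,0],"angular": [0,0,0]}
    - {"claw": 5.0,"dp": [-1,3.0,0],"angular": [0,0,0]}
    - {"claw": 5.0,"dp": [-0.8,2.8,0],"angular": [0,0,0]}
    - {"claw": 5.0,"dp": [0,0,0],"angular": [0,0,0]}

```text
clock: 4.5
eef_pos: [0.4855, 0.2013, 0.1788]
tool_rot: [-179.8, 0.0, 3.4]
ft_force: [0.9, -0.5, -0.1]
finger_gap: 0.0499
finger_force: 0.0
```

```bash
python3 - <<'E'
from h import *
print("fork",ray("top",234.6,209.2,.09))
s=state();print(s["eef_pos"],s["tool_rot"],s["ft_force"])
for n in("top","scene"):
    i,d,w=cloud(n);i=i.astype(int)
    m=(i[...,0]>130)&(i[...,1]<70)&(i[...,2]<70)&(w[...,2]>.085)&(w[...,2]<.145)
    p=w[m];print(n,len(p),p.mean(0) if len(p) else 0)
# knob axis from original images: fit knob silhouette centre by rays
for n,z in(("top",.127),("scene",.107)):
    q=np.load(n+".npz");i=q["im"].astype(int);m=((i[...,0]>i[...,1]+60)&(i[...,0]>i[...,2]+60)&(q["W"][...,2]>.08))
    nn,l,st,ce=cv2.connectedComponentsWithStats(m.astype(np.uint8))
    for k in range(1,nn):
        if abs(ce[k][0]-(204 if n=="top" else 284))<8 and st[k][4]>5: print(n,st[k],ce[k],ray(n,*ce[k],z))
E
```

```text
fork [0.5581468  0.12208681 0.09      ]
[0.48545338 0.20127816 0.17881719] [-1.79816523e+02  2.21349664e-02  3.36363434e+00] [ 0.85174383 -0.46476048 -0.12320011]
top 1 [ 0.87711881 -0.18117036  0.10171536]
scene 0 0
top [200 230  10   7  55] [204.61818182 233.36363636] [0.48878562 0.19246018 0.127     ]
scene [280 295   8  15  94] [283.4787234  302.07446809] [0.48937299 0.19367474 0.107     ]
```

Emit:
arm_command:
  moves:
    - {"claw": 5.0,"dp": [0.35,-0.6,-2.0],"angular": [0,0,0]}
    - {"claw": 5.0,"dp": [0,0,-2.0],"angular": [0,0,0]}
    - {"claw": 5.0,"dp": [0,0,0],"angular": [0,0,0]}
    - {"claw": 5.0,"dp": [0,0,0],"angular": [0,0,0]}

```text
clock: 4.93
eef_pos: [0.4912, 0.187, 0.1379]
tool_rot: [179.9, 0.1, 2.7]
ft_force: [0.5, 0.1, -0.1]
finger_gap: 0.0507
finger_force: 0.0
```

Emit:
arm_command:
  moves:
    - {"claw": 5.0,"dp": [-0.2,0.75,0],"angular": [0,0,0]}
    - {"claw": 5.0,"dp": [0,0,-1.5],"angular": [0,0,0]}
    - {"claw": 5.0,"dp": [0,0,-1.5],"angular": [0,0,0]}
    - {"claw": 5.0,"dp": [0,0,-1.5],"angular": [0,0,0]}
    - {"claw": 4.0,"dp": [0,0,0],"angular": [0,0,0]}

```text
clock: 5.35
eef_pos: [0.4885, 0.1962, 0.0925]
tool_rot: [180.0, 0.1, 2.9]
ft_force: [-1.0, -0.4, -0.3]
finger_gap: 0.0456
finger_force: 0.0
```

Emit:
arm_command:
  moves:
    - {"claw": 3.0,"dp": [0,0,0],"angular": [0,0,0]}
    - {"claw": 2.5,"dp": [0,0,0],"angular": [0,0,0]}
    - {"claw": 2.1,"dp": [0,0,0],"angular": [0,0,0]}

```text
clock: 5.6
eef_pos: [0.4904, 0.1968, 0.095]
tool_rot: [-180.0, -0.1, 2.9]
ft_force: [0.9, -0.5, 0.7]
finger_gap: 0.0252
finger_force: 0.0
```

```bash
python3 - <<'E'
from h import *
a,_,_=cloud("top");b,_,_=cloud("scene")
r=lambda x,f:cv2.resize(x,None,fx=f,fy=f,interpolation=cv2.INTER_CUBIC)
o=np.hstack([r(a[200:260,170:230],6),r(b[260:330,250:320],360/70)])
cv2.imwrite("pics/c4.png",o[:,:,::-1]);s=state();print(s["eef_pos"],s["ft_force"],s["finger_gap"],s["finger_force"])
E
```

```text
[0.49014969 0.19650339 0.09465195] [ 0.68013042  0.23223205 -0.8566709 ] 0.021137580052712143 0.0
```

View pics/c4.png

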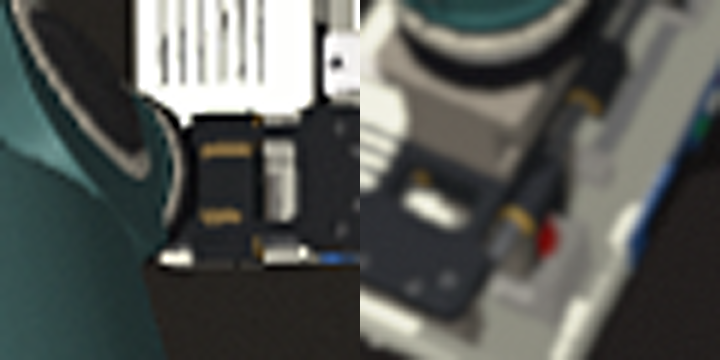

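The knob (red at (545,238) in the right half) is between the fingers. Closing.

Emit:
arm_command:
  moves:
    - {"claw": 1.6,"dp": [0,0,0],"angular": [0,0,0]}
    - {"claw": 1.2,"dp": [0,0,0],"angular": [0,0,0]}
    - {"claw": 1.2,"dp": [0,0,0],"angular": [0,0,0]}
    - {"claw": 1.2,"dp": [0,0,0],"angular": [0,0,0]}
    - {"claw": 1.2,"dp": [0,0,0],"angular": [0,0,0]}

```text
clock: 6.12
eef_pos: [0.4899, 0.1964, 0.0942]
tool_rot: [-180.0, -0.0, 2.8]
ft_force: [-0.4, -0.4, 5.6]
finger_gap: 0.0152
finger_force: 30.0
```

Emit:
arm_command:
  moves:
    - {"claw": 1.2,"dp": [0,0,0],"angular": [0,0,0]}
    - {"claw": 1.2,"dp": [0,0,0],"angular": [0,0,0]}

```text
clock: 6.28
eef_pos: [0.4899, 0.1964, 0.0942]
tool_rot: [-180.0, -0.0, 2.8]
ft_force: [-1.2, -0.8, 6.3]
finger_gap: 0.0151
finger_force: 30.0
```

Emit:
arm_command:
  moves:
    - {"claw": 1.2,"dp": [0,0,0.8],"angular": [0,0,0]}
    - {"claw": 1.2,"dp": [0,0,1.3],"angular": [0,0,0]}
    - {"claw": 1.2,"dp": [0,0,1.3],"angular": [0,0,0]}
    - {"claw": 1.2,"dp": [0,0,1.3],"angular": [0,0,0]}
    - {"claw": 1.2,"dp": [0,0,1.3],"angular": [0,0,0]}

```text
clock: 6.7
eef_pos: [0.4892, 0.1962, 0.1543]
tool_rot: [180.0, 0.0, 2.9]
ft_force: [-0.1, 1.1, -0.5]
finger_gap: 0.0155
finger_force: 30.0
```

Emit:
arm_command:
  moves:
    - {"claw": 1.2,"dp": [0,0,0],"angular": [0,0,0]}
    - {"claw": 1.2,"dp": [0,0,0],"angular": [0,0,0]}
    - {"claw": 1.2,"dp": [0,0,0],"angular": [0,0,0]}

```text
clock: 6.95
eef_pos: [0.489, 0.1959, 0.153]
tool_rot: [180.0, 0.1, 2.8]
ft_force: [0.1, -0.8, -0.7]
finger_gap: 0.0153
finger_force: 30.0
```

```bash
python3 - <<'E'
from h import *
b,d,W=cloud("scene");np.savez("sc3.npz",im=b,W=W)
r=lambda x,f:cv2.resize(x,None,fx=f,fy=f,interpolation=cv2.INTER_CUBIC)
cv2.imwrite("pics/c5.png",r(b[240:320,240:330],6)[:,:,::-1]);s=state();print(s["eef_pos"],s["ft_force"],s["finger_gap"],s["finger_force"])
# project expected axis
c=calibration("scene");f=200/np.tan(np.radians(c["fov_y"])/2);T=np.array(c["pose"])
x,y,z=s["eef_pos"]
for n,h in(("sh",-.0072),("tip",-.0472)):
    q=T[:3,:3].T@(np.array([x,y,z+h])-T[:3,3]);u=c["cx"]+f*q[0]/q[2];v=c["cy"]+f*q[1]/q[2];print(n,u,v,"crop",(u-240+.5)*6-.5,(v-240+.5)*6-.5)
E
```

```text
[0.48886576 0.1959052  0.15275929] [ 0.1566652   0.5297355  -0.42947259] 0.015159767292128846 29.999822974205017
sh 281.7713819947943 294.5030465116532 crop 253.12829196876578 329.51827906991934
tip 283.20042235650794 303.29862866278614 crop 261.70253413904766 382.29177197671686
```

View pics/c5.png

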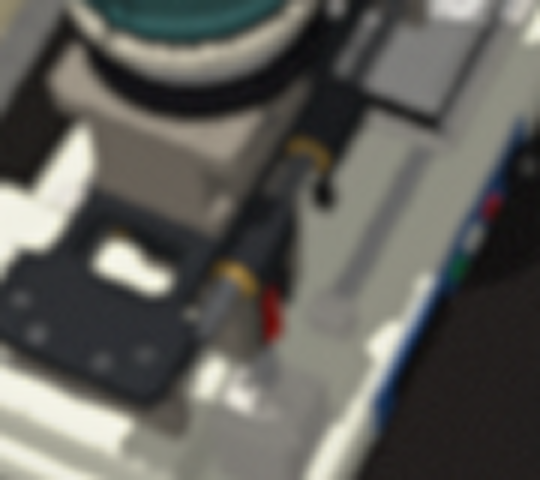

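The crop shows the pin held upright: the red knob at (270,312) and the shank below it towards (265,375), close to the projected axis (253–262, 330–382). Over to the fork.

Emit:
arm_command:
  moves:
    - {"claw": 1.2,"dp": [1.5,-1.8,0.3],"angular": [0,0,0]}
    - {"claw": 1.2,"dp": [2.2,-2.2,0],"angular": [0,0,0]}
    - {"claw": 1.2,"dp": [2.2,-2.2,0],"angular": [0,0,0]}
    - {"claw": 1.2,"dp": [1.05,-1.2,0],"angular": [0,0,0]}
    - {"claw": 1.2,"dp": [0,0,0],"angular": [0,0,0]}

```text
clock: 7.42
eef_pos: [0.5609, 0.1178, 0.1553]
tool_rot: [179.9, 0.0, 2.5]
ft_force: [-0.2, 0.3, -0.7]
finger_gap: 0.0154
finger_force: 30.0
```

Emit:
arm_command:
  moves:
    - {"claw": 1.2,"dp": [0,0,0],"angular": [0,0,0]}
    - {"claw": 1.2,"dp": [0,0,0],"angular": [0,0,0]}
    - {"claw": 1.2,"dp": [0,0,0],"angular": [0,0,0]}

```text
clock: 7.67
eef_pos: [0.5578, 0.1237, 0.1562]
tool_rot: [-180.0, 0.1, 3.0]
ft_force: [0.3, 1.1, -1.2]
finger_gap: 0.0155
finger_force: 30.0
```

```bash
python3 - <<'E'
from h import *
b,d,W=cloud("scene");a,_,_=cloud("top")
r=lambda x,f:cv2.resize(x,None,fx=f,fy=f,interpolation=cv2.INTER_CUBIC)
cv2.imwrite("pics/c6.png",np.hstack([r(b[225:295,235:305],6),r(a[180:240,200:255],7)])[:,:,::-1]);s=state();print(s["eef_pos"],s["ft_force"],s["finger_gap"],s["finger_force"])
c=calibration("scene");f=200/np.tan(np.radians(c["fov_y"])/2);T=np.array(c["pose"])
x,y,z=s["eef_pos"]
for n,p in(("sh",(x,y,z-.0072)),("tip",(x,y,z-.0472)),("hole",(.5581,.1221,.09))):
    q=T[:3,:3].T@(np.array(p)-T[:3,3]);u=c["cx"]+f*q[0]/q[2];v=c["cy"]+f*q[1]/q[2];print(n,"crop",(u-235+.5)*6-.5,(v-225+.5)*6-.5)
E
```

```text
[0.55814889 0.12348396 0.15653413] [-0.66129166 -0.08155827 -0.60899179] 0.014999292434745107 29.999821186065674
sh crop 227.13571706661685 187.45692278981448
tip crop 236.95436008258218 244.1971189396653
hole crop 243.4037859034272 267.7376917596
```

View pics/c6.png

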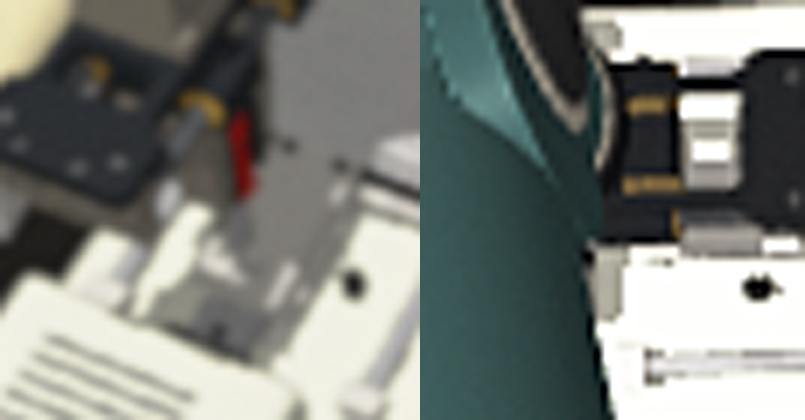

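The scene crop shows the red knob at (242,155) over the fork. The tip isn't distinguishable, so I continue by feel.

Emit:
arm_command:
  moves:
    - {"claw": 1.2,"dp": [0,-0.13,-0.8],"angular": [0,0,0]}
    - {"claw": 1.2,"dp": [0,0,-0.6],"angular": [0,0,0]}
    - {"claw": 1.2,"dp": [0,0,-0.1],"angular": [0,0,0]}
    - {"claw": 1.2,"dp": [0,0,0],"angular": [0,0,0]}
    - {"claw": 1.2,"dp": [0,0,0],"angular": [0,0,0]}

```text
clock: 8.18
eef_pos: [0.5588, 0.121, 0.1413]
tool_rot: [180.0, 0.0, 2.9]
ft_force: [-0.8, 0.1, 0.1]
finger_gap: 0.015
finger_force: 30.0
```

Emit:
arm_command:
  moves:
    - {"claw": 1.2,"dp": [0,0,-0.2],"angular": [0,0,0]}
    - {"claw": 1.2,"dp": [0,0,-0.2],"angular": [0,0,0]}
    - {"claw": 1.2,"dp": [0,0,-0.2],"angular": [0,0,0]}
    - {"claw": 1.2,"dp": [0,0,0],"angular": [0,0,0]}
    - {"claw": 1.2,"dp": [0,0,0],"angular": [0,0,0]}

```text
clock: 8.6
eef_pos: [0.5589, 0.1209, 0.1354]
tool_rot: [180.0, 0.0, 2.8]
ft_force: [0.2, 0.3, -1.0]
finger_gap: 0.0152
finger_force: 30.0
```

Emit:
arm_command:
  moves:
    - {"claw": 1.2,"dp": [0,0,-0.15],"angular": [0,0,0]}
    - {"claw": 1.2,"dp": [0,0,-0.15],"angular": [0,0,0]}
    - {"claw": 1.2,"dp": [0,0,0],"angular": [0,0,0]}
    - {"claw": 1.2,"dp": [0,0,0],"angular": [0,0,0]}

```text
clock: 8.93
eef_pos: [0.5589, 0.1209, 0.1325]
tool_rot: [180.0, 0.0, 2.8]
ft_force: [0.3, -0.4, -0.4]
finger_gap: 0.0154
finger_force: 30.0
```

Emit:
arm_command:
  moves:
    - {"claw": 1.2,"dp": [0,0,-0.15],"angular": [0,0,0]}
    - {"claw": 1.2,"dp": [0,0,-0.15],"angular": [0,0,0]}
    - {"claw": 1.2,"dp": [0,0,-0.15],"angular": [0,0,0]}
    - {"claw": 1.2,"dp": [0,0,0],"angular": [0,0,0]}
    - {"claw": 1.2,"dp": [0,0,0],"angular": [0,0,0]}

```text
clock: 9.35
eef_pos: [0.5588, 0.1209, 0.1279]
tool_rot: [180.0, 0.0, 2.9]
ft_force: [-0.7, -0.3, 0.1]
finger_gap: 0.0155
finger_force: 30.0
```

Emit:
arm_command:
  moves:
    - {"claw": 1.2,"dp": [0,0,-0.1],"angular": [0,0,0]}
    - {"claw": 1.2,"dp": [0,0,-0.1],"angular": [0,0,0]}
    - {"claw": 1.2,"dp": [0,0,-0.05],"angular": [0,0,0]}
    - {"claw": 1.2,"dp": [0,0,0],"angular": [0,0,0]}
    - {"claw": 1.2,"dp": [0,0,0],"angular": [0,0,0]}

```text
clock: 9.77
eef_pos: [0.5589, 0.1209, 0.1256]
tool_rot: [180.0, 0.0, 2.8]
ft_force: [0.4, 0.2, -0.4]
finger_gap: 0.0153
finger_force: 30.0
```

Emit:
arm_command:
  moves:
    - {"claw": 1.2,"dp": [0,0,-0.1],"angular": [0,0,0]}
    - {"claw": 1.2,"dp": [0,0,-0.1],"angular": [0,0,0]}
    - {"claw": 1.2,"dp": [0,0,-0.1],"angular": [0,0,0]}
    - {"claw": 1.2,"dp": [0,0,0],"angular": [0,0,0]}
    - {"claw": 1.2,"dp": [0,0,0],"angular": [0,0,0]}

```text
clock: 10.18
eef_pos: [0.5588, 0.121, 0.1224]
tool_rot: [-180.0, 0.0, 2.9]
ft_force: [-0.2, 0.5, -1.8]
finger_gap: 0.0153
finger_force: 30.0
```

Emit:
arm_command:
  moves:
    - {"claw": 1.2,"dp": [0,0,-0.15],"angular": [0,0,0]}
    - {"claw": 1.2,"dp": [0,0,-0.15],"angular": [0,0,0]}
    - {"claw": 1.2,"dp": [0,0,-0.1],"angular": [0,0,0]}
    - {"claw": 1.2,"dp": [0,0,0],"angular": [0,0,0]}
    - {"claw": 1.2,"dp": [0,0,0],"angular": [0,0,0]}

```text
clock: 10.6
eef_pos: [0.5588, 0.121, 0.1184]
tool_rot: [-180.0, 0.0, 2.9]
ft_force: [0.4, 1.2, -1.2]
finger_gap: 0.0152
finger_force: 30.0
```

Emit:
arm_command:
  moves:
    - {"claw": 1.2,"dp": [0,0,-0.15],"angular": [0,0,0]}
    - {"claw": 1.2,"dp": [0,0,-0.15],"angular": [0,0,0]}
    - {"claw": 1.2,"dp": [0,0,-0.1],"angular": [0,0,0]}
    - {"claw": 1.2,"dp": [0,0,0],"angular": [0,0,0]}
    - {"claw": 1.2,"dp": [0,0,0],"angular": [0,0,0]}

```text
clock: 11.02
eef_pos: [0.5588, 0.121, 0.1144]
tool_rot: [-180.0, 0.0, 2.9]
ft_force: [-1.2, 0.6, -1.2]
finger_gap: 0.0153
finger_force: 30.0
```

Emit:
arm_command:
  moves:
    - {"claw": 1.2,"dp": [0,0,-0.15],"angular": [0,0,0]}
    - {"claw": 1.2,"dp": [0,0,-0.15],"angular": [0,0,0]}
    - {"claw": 1.2,"dp": [0,0,-0.15],"angular": [0,0,0]}
    - {"claw": 1.2,"dp": [0,0,0],"angular": [0,0,0]}
    - {"claw": 1.2,"dp": [0,0,0],"angular": [0,0,0]}

```text
clock: 11.43
eef_pos: [0.5589, 0.121, 0.1098]
tool_rot: [-180.0, 0.0, 2.9]
ft_force: [-1.2, 0.7, -1.0]
finger_gap: 0.0153
finger_force: 30.0
```

Emit:
arm_command:
  moves:
    - {"claw": 1.2,"dp": [0,0,-0.15],"angular": [0,0,0]}
    - {"claw": 1.2,"dp": [0,0,-0.15],"angular": [0,0,0]}
    - {"claw": 1.2,"dp": [0,0,-0.15],"angular": [0,0,0]}
    - {"claw": 1.2,"dp": [0,0,0],"angular": [0,0,0]}
    - {"claw": 1.2,"dp": [0,0,0],"angular": [0,0,0]}

```text
clock: 11.85
eef_pos: [0.5588, 0.121, 0.1053]
tool_rot: [-180.0, 0.0, 2.9]
ft_force: [-1.3, 1.8, -1.4]
finger_gap: 0.0152
finger_force: 30.0
```

Emit:
arm_command:
  moves:
    - {"claw": 1.2,"dp": [0,0,-0.15],"angular": [0,0,0]}
    - {"claw": 1.2,"dp": [0,0,-0.15],"angular": [0,0,0]}
    - {"claw": 1.2,"dp": [0,0,-0.15],"angular": [0,0,0]}
    - {"claw": 1.2,"dp": [0,0,-0.15],"angular": [0,0,0]}
    - {"claw": 1.2,"dp": [0,0,0],"angular": [0,0,0]}

```text
clock: 12.27
eef_pos: [0.5589, 0.121, 0.0992]
tool_rot: [180.0, 0.0, 2.9]
ft_force: [-0.3, 1.3, -1.4]
finger_gap: 0.0153
finger_force: 30.0
```

Emit:
arm_command:
  moves:
    - {"claw": 1.2,"dp": [0,0,-0.1],"angular": [0,0,0]}
    - {"claw": 1.2,"dp": [0,0,-0.1],"angular": [0,0,0]}
    - {"claw": 1.2,"dp": [0,0,0],"angular": [0,0,0]}
    - {"claw": 1.2,"dp": [0,0,0],"angular": [0,0,0]}

```text
clock: 12.6
eef_pos: [0.5589, 0.121, 0.0974]
tool_rot: [-180.0, 0.0, 2.9]
ft_force: [-0.5, 2.4, -0.3]
finger_gap: 0.015
finger_force: 30.0
```

Emit:
arm_command:
  moves:
    - {"claw": 1.2,"dp": [0,0,-0.1],"angular": [0,0,0]}
    - {"claw": 1.2,"dp": [0,0,-0.05],"angular": [0,0,0]}
    - {"claw": 1.2,"dp": [0,0,0],"angular": [0,0,0]}
    - {"claw": 1.2,"dp": [0,0,0],"angular": [0,0,0]}

```text
clock: 12.93
eef_pos: [0.559, 0.121, 0.0972]
tool_rot: [180.0, -0.0, 2.9]
ft_force: [-3.8, 1.2, 8.1]
finger_gap: 0.0155
finger_force: 30.0
```

The shoulder is seated at the predicted height (8 N). I release and retreat.

Emit:
arm_command:
  moves:
    - {"claw": 1.2,"dp": [0,0,0.12],"angular": [0,0,0]}
    - {"claw": 1.8,"dp": [0,0,0],"angular": [0,0,0]}
    - {"claw": 2.6,"dp": [0,0,0],"angular": [0,0,0]}
    - {"claw": 3.6,"dp": [0,0,0],"angular": [0,0,0]}
    - {"claw": 3.6,"dp": [0,0,0],"angular": [0,0,0]}

```text
clock: 13.35
eef_pos: [0.5593, 0.1205, 0.0972]
tool_rot: [180.0, -0.0, 2.8]
ft_force: [-0.5, -0.3, 0.5]
finger_gap: 0.0348
finger_force: 0.0
```

Emit:
arm_command:
  moves:
    - {"claw": 3.6,"dp": [0,0,1.0],"angular": [0,0,0]}
    - {"claw": 3.6,"dp": [0,0,2.0],"angular": [0,0,0]}
    - {"claw": 3.6,"dp": [0,0,3.0],"angular": [0,0,0]}
    - {"claw": 3.6,"dp": [0,0,3.0],"angular": [0,0,0]}
    - {"claw": 3.6,"dp": [-3,0,1],"angular": [0,0,0]}

```text
clock: 13.77
eef_pos: [0.5351, 0.1213, 0.2024]
tool_rot: [-179.9, -0.6, 2.7]
ft_force: [-0.7, -0.1, 0.8]
finger_gap: 0.036
finger_force: 0.0
```

Emit:
arm_command:
  moves:
    - {"claw": 3.6,"dp": [-3,-3,0],"angular": [0,0,0]}
    - {"claw": 3.6,"dp": [-2,-3,0],"angular": [0,0,0]}
    - {"claw": 3.6,"dp": [-2,-3,0],"angular": [0,0,0]}
    - {"claw": 3.6,"dp": [0,-3,0],"angular": [0,0,0]}
    - {"claw": 3.6,"dp": [0,-3,0],"angular": [0,0,0]}

```text
clock: 14.18
eef_pos: [0.4586, -0.0298, 0.1985]
tool_rot: [180.0, -0.1, 2.9]
ft_force: [1.0, -0.8, 0.3]
finger_gap: 0.0361
finger_force: 0.0
```

```bash
python3 - <<'E'
from h import *
b,d,W=cloud("scene");a,_,Wt=cloud("top")
r=lambda x,f:cv2.resize(x,None,fx=f,fy=f,interpolation=cv2.INTER_CUBIC)
cv2.imwrite("pics/c7.png",np.hstack([r(b[200:300,230:310],4),r(a[180:240,200:280],400/60)[:400,:470]])[:,:,::-1])
for i,w in((b,W),(a,Wt)):
    i=i.astype(int);m=(i[...,0]>130)&(i[...,1]<70)&(i[...,2]<70)&(w[...,2]>.08)&(w[...,2]<.16)&(abs(w[...,0]-.56)<.05)
    p=w[m];print(len(p),p.mean(0) if len(p) else 0,p.max(0) if len(p) else 0)
print(state()["ft_force"],state()["eef_pos"])
E
```

```text
48 [0.55142205 0.15767123 0.11369044] [0.56245434 0.40126629 0.1335124 ]
16 [0.55863734 0.1202246  0.12926183] [0.56597094 0.12727871 0.13547461]
[-0.73434783  0.15726687 -0.42842151] [ 0.45938514 -0.03351055  0.19824929]
```

View pics/c7.png

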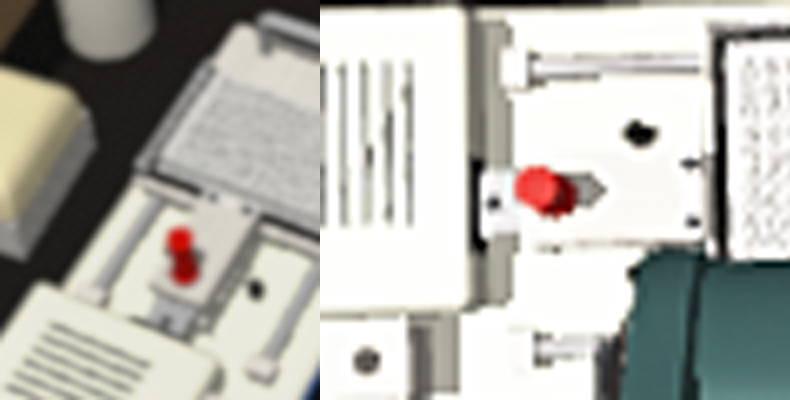

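The pin stands upright with its knob (scene crop (182,258)) down on the fork and the keeper empty. The knob's top is about 130 mm up, as it should be, and the gripper is clear. Handing in.

```bash
python3 -c "
from plant import *
print(close_job())"
```

```text
the job is handed in; nothing more can be done
None
```

The platform is coupled again: the clevis pin went down through the fork and drive bar with no more than about 8 N, its knob sits on the fork, and the job was handed in at about 14 s (no verdict was shown).

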